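Close up the wedge-shaped snack dishes on the tea tray

ROBOT

A 6-joint arm with a two-finger parallel gripper is mounted at the origin on the work surface. World frame = base frame: x ahead of the robot, y to its left, z up, the work surface at z = 0. Lengths are in m, angles in rad, forces in N, time in s.
With the tool pointing down it reaches from about 0.225 to 0.875 m from the base axis. Payload 3.4 kg.
Tool frame: the origin (TCP) lies at the very end of the fingers, on their centre line; the grasp point (between the pads) lies 19 mm behind it; z points along the fingers, y is the direction in which the jaws open and shut (so a half turn about z gives the same grasp; the last joint's range is limited). The gripper opens to 85 mm and grips with 20 to 120 N. Pads are 22 mm wide; open, the fingers measure 114 mm over their backs; the gripper's body (76 mm by 85 mm) begins 54 mm behind the grasp point. The pads swing forward as they close: fully open they stand 13 mm farther back than shut.
Start: joints at [-1.316, 0.276, 1.505, -0, 1.361, -0.121], TCP at [0.211, -0.535, 0.231] pointing down, gripper open.
Joint ranges: [-2.89, 2.89], [-0.75, 2.08], [0.22, 2.7], [-1.18, 4.32], [0.11, 2.71], [-2.7, 2.7]. Speed limits (rad/s): [2.57, 2.57, 3.14, 3.14, 3.14, 3.14].

INTERFACE

Orientations are given as a unit quaternion [w, x, y, z].
In Python, from rig import get_state, get_image, calibration, sign_off gives the robot as it stands. The module is installed in compiled form; this text tells all that it offers.
- The arm moves only by the tool drive_tool, never from a script. Its argument "targets" is one flat list of numbers, 7 for each row, row after row: the turn, a rotation vector about the tool's x, y, z in degrees, then the shift along the tool's x, y, z in mm, then the opening, from 0 (shut) to 1 (fully open). In form: [wx, wy, wz, tx, ty, tz, fingers, wx, wy, wz, tx, ty, tz, fingers, ...]. A call has 1 to 12 rows; each row shifts and turns the commanded pose from where the row before left it, along the tool's axes as they then stand; what a row does not reach is not made up. A row lasts 1/8 s, in which the tool goes at most 62.5 mm and 10.7 degrees, less where a joint would pass 70% of its speed; a pose out of reach is approached as far as the arm can. A call is refused whole if a number of a shift passes 62.5 or a number of a turn 10.7, either way. A call with a gripper value outside its range is refused whole. The fingers move at their own pace and stop on an object; "grip_force" is the grip in N (left out, the last holds). Time passes only in rows, so rows that do not move let the fingers close. It gives the time, the measured TCP pose, the force and the opening at its end, in the units of the state.
- get_state(): the state, without advancing time (a new reading comes with each control period).
- get_image(name): name is "scene" or "top" or "wrist"; returns the picture (420x560x3 uint8, red, green, blue); there is no depth.
- calibration(name): a dict with "mtx" (3x3 intrinsics, pixels), "world_to_cam" (4x4, takes a point from world to camera coordinates); the wrist camera has in their place "hand_eye" (4x4, takes a point from camera to tool coordinates, whose origin is the TCP and whose axes are the flange's). Camera axes: x right, y down, z forward; pixel columns grow to the right and rows downward; lengths in m; the calibration is good to about 2 mm. The wrist camera is an equidistant fisheye: a pixel r from the principal point sees the ray r / f radians off the axis. A picture is of the moment at which its call begins: read the wrist's pose just before it. calibration takes no time and is no camera call.
- sign_off(): hands the job in, once; it reports no verdict.
The state is a dict: "clock": time; "qpos": joint angles; "qd": joint speeds; "effort": joint torques, N m; "position": TCP position; "ee_rot": TCP orientation; "contact_force": force on the tool from outside, world axes, zero at the start; "moment": the same for the moment, N m; "width": finger opening in m.
Only numpy, scipy, OpenCV 4.12 (cv2) and the standard library are available. Lean on these libraries where they do the work, as an engineer would, in place of code of your own. Each camera call takes 0.05 s, during which the arm holds its last target.

TASK

Get the tea tray ready: turn the two loose wedge-shaped snack dishes and slide them narrow end first into the two gaps in the row at one end of the tray, so that all four dishes lie head to tail as one closed rectangle, each pushed straight and fully home against that end, and the rest of the tray is clear for the teapot. Slide the dishes along the tray, do not lift them off it or tip them over, and leave the teapot, bowl, basket and spoons where they are.

Things in the scene. Friction and masses are not known exactly. Their poses are not given: they have to be found in the camera images.
- tray: oblong wooden tray, fixed on the counter. Origin: middle of its underside; x across, y along it towards the end with the row (robot's left), z up. Floor 8 mm above the counter; inner faces of its lips at x=+-122.5, y=+-215 mm, lips 9 mm thick, 10 mm above the floor. Dishes in the row's gaps point along +y, the two already there along -y; the row is 240 x 120 mm, centres at y=155 when home
- dish_1_centre (a point): white ceramic dish, one of four alike, open-topped, 32 mm high, walls 8 mm, floor 6 mm. Seen from above a wedge: length 120 along its y, from the wide end (y=-60, 76 wide) to the narrow end (y=+60, 44 wide); square side at x=-38, other side slants from x=38 to x=6. Point: centre of the 76 x 120 outline, half-way up, in the hollow; z up. Starts in the row, wide end to the tray's +y end, slightly askew, nearer robot
- dish_2_centre (a point): white ceramic dish, one of four alike, open-topped, 32 mm high, walls 8 mm, floor 6 mm. Seen from above a wedge: length 120 along its y, from the wide end (y=-60, 76 wide) to the narrow end (y=+60, 44 wide); square side at x=-38, other side slants from x=38 to x=6. Point: centre of the 76 x 120 outline, half-way up, in the hollow; z up. Starts in the row, wide end to the tray's +y end, slightly askew, farther from robot
- dish_3_centre (a point): white ceramic dish, one of four alike, open-topped, 32 mm high, walls 8 mm, floor 6 mm. Seen from above a wedge: length 120 along its y, from the wide end (y=-60, 76 wide) to the narrow end (y=+60, 44 wide); square side at x=-38, other side slants from x=38 to x=6. Point: centre of the 76 x 120 outline, half-way up, in the hollow; z up. Starts loose, turned, in the free part
- dish_4_centre (a point): white ceramic dish, one of four alike, open-topped, 32 mm high, walls 8 mm, floor 6 mm. Seen from above a wedge: length 120 along its y, from the wide end (y=-60, 76 wide) to the narrow end (y=+60, 44 wide); square side at x=-38, other side slants from x=38 to x=6. Point: centre of the 76 x 120 outline, half-way up, in the hollow; z up. Starts loose, turned, in the free part
- teapot: blue ceramic teapot with its lid on, about 150 mm high and 220 mm over spout and handle; stands on the counter beyond the tray's free end. Origin: middle of its underside. Bystander
- glass_bowl: clear glass bowl, 150 mm across and 60 mm high, on the counter near the tray's free end, on the robot's side. Origin: middle of its underside. Bystander
- dish_basket: orange plastic dish basket with draining plates in it, 300 x 220 mm, 100 mm high (plates 170 mm), on the counter beyond the tray's row end. Origin: middle of its underside. Bystander
- spoon_1: steel spoon, about 185 mm long, lying on the counter beyond the tray's far side; origin under the middle of its handle, x towards its bowl. Bystander
- spoon_2: steel spoon, about 185 mm long, lying on the counter beyond the tray's far side; origin under the middle of its handle, x towards its bowl. Bystander
- spoon_3: steel spoon, about 185 mm long, lying on the counter beyond the tray's far side; origin under the middle of its handle, x towards its bowl. Bystander
- spoon_4: steel spoon, about 185 mm long, lying on the counter beyond the tray's far side; origin under the middle of its handle, x towards its bowl. Bystander
There are look-alikes about, which are no part of the job. Leave any brown or purple look-alike of the part that bears dish_1_centre alone.

How it is judged:
At the end, for the whole second after the job is handed in: all four dishes stand at rest flat on the tray floor in one head-to-tail row at the tray's +y end: each within 6 mm of touching the end lip (centre point 149 to 159 mm along the tray's y), straight along the tray within 0.05 rad, not tilted over 0.05 rad nor raised over 4 mm (y of dish_1_centre in the frame of tray between 0.149 and 0.159 m and z of dish_1_centre in the frame of tray between 0.02 and 0.028 m and angle between the y axis of each of dish_1_centre, dish_2_centre, dish_3_centre, dish_4_centre and the y axis of tray, either way round below 0.05 rad and angle between each of dish_1_centre, dish_2_centre, dish_3_centre, dish_4_centre's own z axis and vertical below 0.05 rad and linear speed of each of dish_1, dish_2, dish_3, dish_4 below 0.01 m/s and y of dish_2_centre in the frame of tray between 0.149 and 0.159 m and z of dish_2_centre in the frame of tray between 0.02 and 0.028 m and y of dish_3_centre in the frame of tray between 0.149 and 0.159 m and z of dish_3_centre in the frame of tray between 0.02 and 0.028 m and y of dish_4_centre in the frame of tray between 0.149 and 0.159 m and z of dish_4_centre in the frame of tray between 0.02 and 0.028 m).
It fails at once if a dish is lifted off the tray (by more than 15 mm) or leaves it (z of any of dish_1_centre, dish_2_centre, dish_3_centre, dish_4_centre in the frame of tray above 0.039 m or z of any of dish_1_centre, dish_2_centre, dish_3_centre, dish_4_centre in the frame of tray below 0.014 m).
It fails at once if a dish is tipped over (tilt over 0.4 rad) (angle between any of dish_1_centre, dish_2_centre, dish_3_centre, dish_4_centre's own z axis and vertical above 0.4 rad).
It fails at once if the teapot, glass bowl, dish basket or a spoon is moved by more than 20 mm (distance of any of teapot, glass_bowl, dish_basket, spoon_1, spoon_2, spoon_3, spoon_4 from where it was at the start of the episode above 0.02 m).
It also fails if it takes over 72 s, if anything falls off the work surface, if the arm or the gripper's body presses on something with over 40 N, if the wrist force passes 120 N, or if a joint passes its speed limit or range.

## Working session

There is one attempt and no reset: what is moved stays moved. The work goes in short steps, Python scripts to look and compute and a tool call to move; the robot and the scene stay as the last step left them, time stands still between calls to the robot, and variables do not carry over. Pictures are saved under pics/ and viewed, and the job is handed in when it is done.

Besides the shell and the picture viewer there is one more tool, called after "Call:" as name(argument=value, ...) on one line, values as JSON. drive_tool: Moves the arm, as the interface text tells. Its arguments: {"type":"object","properties":{"targets":{"type":"array"},"grip_force":{"type":"number"}},"required":["targets"]}

```bash
mkdir -p pics; python3 - <<'E'
from rig import *
import cv2,numpy as np
for n in ["scene","top"]:
    im=get_image(n); cv2.imwrite(f"pics/{n}0.png",im[:,:,::-1])
    c=calibration(n); print(n,c)
print(calibration("wrist")); print(get_state())
E
```

```text
scene {'mtx': array([[381.81038158,   0.        , 273.94942513],
       [  0.        , 381.81038158, 203.22374068],
       [  0.        ,   0.        ,   1.        ]]), 'world_to_cam': array([[-0.23384018,  0.97212357, -0.01716188,  0.09749704],
       [ 0.75943807,  0.17160099, -0.62754037, -0.35719692],
       [-0.60710179, -0.15977753, -0.77839486,  1.35672389],
       [ 0.        ,  0.        ,  0.        ,  1.        ]])}
top {'mtx': array([[497.1909561 ,   0.        , 278.19082938],
       [  0.        , 497.1909561 , 210.13973318],
       [  0.        ,   0.        ,   1.        ]]), 'world_to_cam': array([[ 0.01249124, -0.99974542,  0.01878992, -0.00464642],
       [-0.99770526, -0.01371191, -0.06630384,  0.54269584],
       [ 0.0665446 , -0.01791858, -0.99762254,  1.50820887],
       [ 0.        ,  0.        ,  0.        ,  1.        ]])}
{'mtx': array([[325.1922621 ,   0.        , 275.64937464],
       [  0.        , 325.1922621 , 210.33510785],
       [  0.        ,   0.        ,   1.        ]]), 'hand_eye': array([[-3.86570720e-04, -9.65610257e-01, -2.59993618e-01,
      
[... 242 characters left out ...]
0e+00,
         1.00000000e+00]])}
{'clock': 0.1, 'qpos': array([-1.31601120e+00,  2.76536412e-01,  1.50599169e+00, -1.06722311e-05,
        1.36071007e+00, -1.20966425e-01]), 'qd': array([ 0.00042111, -0.0019852 , -0.00258325,  0.00155786,  0.00018361,
       -0.00140941]), 'effort': array([ 2.79418273e-04, -4.17702305e+01, -2.46403903e+01, -2.52880682e-04,
        5.82071618e-03, -8.36127072e-06]), 'position': array([ 0.21089973, -0.53442511,  0.23052947]), 'ee_rot': array([-8.20570308e-04,  9.82402657e-01,  1.86773509e-01, -6.02154814e-05]), 'contact_force': array([ 0.44746188, -0.14505191,  0.17158341]), 'moment': array([0.04385166, 0.035438  , 0.02363283]), 'width': 0.08550314542403145}
```

View pics/top0.png

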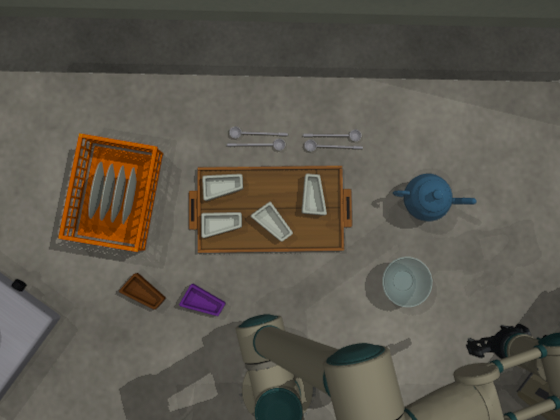

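View pics/scene0.png

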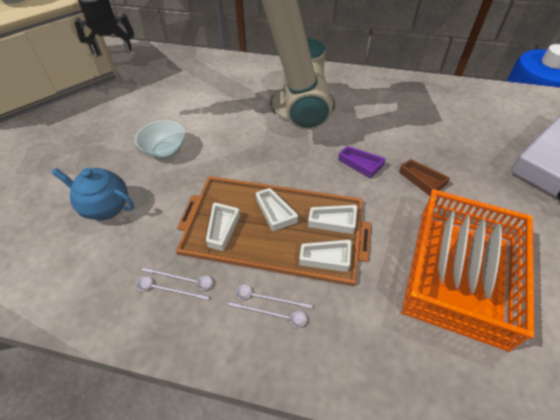

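```bash
cat > h.py <<'E'
from rig import *
import cv2,numpy as np
from scipy.spatial.transform import Rotation as R
def rays_top(uv,z,n="top"):
    c=calibration(n); W=c["world_to_cam"]; Ki=np.linalg.inv(c["mtx"])
    uv=np.atleast_2d(uv).astype(float); d=(Ki@np.c_[uv,np.ones(len(uv))].T)
    Rm=W[:3,:3].T; o=-Rm@W[:3,3]; d=(Rm@d).T
    return o+d*((z-o[2])/d[:,2])[:,None]
def pose():
    s=get_state(); q=s["ee_rot"]; return s["position"],R.from_quat([q[1],q[2],q[3],q[0]]).as_matrix(),s
def wrist_rays(uv,z,p,Rt):
    c=calibration("wrist"); K=c["mtx"]; H=c["hand_eye"]
    uv=np.atleast_2d(uv).astype(float); x=(uv-K[:2,2])/K[0,0]; r=np.linalg.norm(x,axis=1)+1e-12
    d=np.c_[x/r[:,None]*np.sin(r)[:,None],np.cos(r)]
    o=Rt@H[:3,3]+p; d=(Rt@H[:3,:3]@d.T).T
    return o+d*((z-o[2])/d[:,2])[:,None]
def white(im):
    hsv=cv2.cvtColor(im,cv2.COLOR_RGB2HSV)
    return hsv
E
python3 - <<'E'
from h import *
im=get_image("top")
b=cv2.resize(im[150:265,180:360],None,fx=4.4,fy=4.4,interpolation=cv2.INTER_CUBIC)
cv2.imwrite("pics/topz.png",b[:,:,::-1])
hsv=cv2.cvtColor(im,cv2.COLOR_RGB2HSV)
m=((hsv[...,1]<60)&(hsv[...,2]>110)).astype(np.uint8)
m[:160]=0;m[256:]=0;m[:,:195]=0;m[:,345:]=0
n,l,s,c=cv2.connectedComponentsWithStats(m)
for i in range(1,n):
    if s[i,4]<100: continue
    cn=max(cv2.findContours((l==i).astype(np.uint8),0,2)[0],key=cv2.contourArea)
    hull=cv2.convexHull(cn); 
    P=rays_top(hull[:,0]+0.0,0.04)[:,:2]*1000
    print(s[i],cv2.minAreaRect(P.astype(np.float32)))
    ap=cv2.approxPolyDP(hull,4,True)[:,0]
    print(ap.tolist(),rays_top(ap,0.04)[:,:2].round(3).tolist())
# tray corners by brown colour
m2=((hsv[...,0]<20)&(hsv[...,1]>90)).astype(np.uint8); m2[:,:188]=0;m2[:150]=0;m2[262:]=0;m2[:,360:]=0
m2=cv2.morphologyEx(m2,cv2.MORPH_OPEN,np.ones((25,25)))|0
m2=cv2.morphologyEx(cv2.morphologyEx(((m2|m)).astype(np.uint8),cv2.MORPH_CLOSE,np.ones((15,15))),cv2.MORPH_OPEN,np.ones((41,41)))
cn=max(cv2.findContours(m2,0,2)[0],key=cv2.contourArea)
print(cv2.boundingRect(cn)); P=rays_top(cn[:,0],0.018)[:,:2]*1000; print(cv2.minAreaRect(P.astype(np.float32)))
E
```

```text
[203 174  40  26 683] ((611.603759765625, 172.4051055908203), (72.96051025390625, 119.82255554199219), 3.754671812057495)
[[241, 174], [241, 188], [204, 199], [203, 176]] [[0.65, 0.117], [0.607, 0.116], [0.572, 0.227], [0.642, 0.232]]
[302 174  25  41 672] ((592.75830078125, -109.7991714477539), (73.27877807617188, 119.93130493164062), 85.6421127319336)
[[306, 174], [319, 175], [325, 214], [302, 210]] [[0.653, -0.08], [0.65, -0.12], [0.531, -0.139], [0.543, -0.069]]
[251 202  42  39 730] ((499.5763854980469, 21.9444580078125), (119.79936218261719, 73.82041931152344), 36.52812194824219)
[[251, 215], [271, 202], [292, 233], [280, 240]] [[0.525, 0.085], [0.566, 0.025], [0.473, -0.04], [0.451, -0.004]]
[202 212  40  26 703] ((496.33758544921875, 173.29226684570312), (72.49116516113281, 119.09215545654297), 3.082998275756836)
[[240, 213], [239, 227], [202, 236], [202, 213]] [[0.531, 0.118], [0.489, 0.12], [0.46, 0.231], [0.529, 0.233]]
(243, 163, 82, 78)
((569.98583984375, -13.628707885742188), (237.86756896972656, 249.32632446289062), 0.8905547261238098)
```

View pics/topz.png

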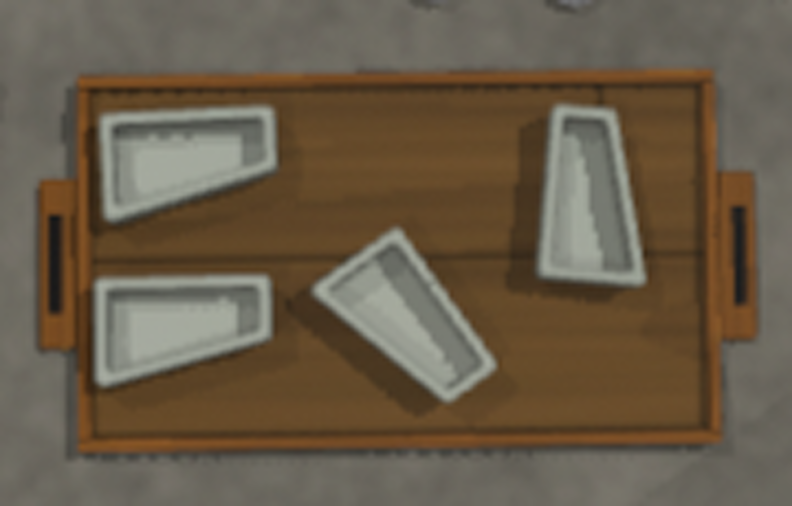

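```bash
python3 - <<'E'
from h import *
c=np.array([(78,77),(712,70),(720,442),(80,452)])/4.4+[180,150]-0.4
P=rays_top(c,0.018)[:,:2]*1000
print(P.round(1)); 
print(P.mean(0)); 
d1=P[0]-P[1];d2=P[3]-P[2]; print(np.linalg.norm(d1),np.linalg.norm(d2),np.degrees(np.arctan2(d1[1],d1[0])),np.degrees(np.arctan2(d2[1],d2[0])))
d1=P[0]-P[3];d2=P[1]-P[2]; print(np.linalg.norm(d1),np.linalg.norm(d2),np.degrees(np.arctan2(d1[1],d1[0])),np.degrees(np.arctan2(d2[1],d2[0])))
E
```

```text
[[ 672.1  253.1]
 [ 683.9 -191.6]
 [ 423.  -198.2]
 [ 410.7  245.6]]
[547.40282821  27.23262701]
444.7720075947496 443.9624845393035 91.52108373224802 91.59096913546823
261.4835440337024 260.9416844211342 1.6342580674089364 1.4566709764093275
```

Call:
drive_tool(targets=[0,0,10,0,0,0,0.35,0,0,10,0,0,0,0.35,0,0,0,27,-43,0,0.35,0,0,0,27,-43,0,0.35,0,0,0,27,-43,0,0.35,0,0,0,27,-43,0,0.35,0,0,0,27,-43,0,0.35,0,0,0,27,-43,0,0.35,0,0,0,27,-43,0,0.35,0,0,0,27,-43,0,0.35,0,0,0,27,-43,0,0.35,0,0,0,27,-43,0,0.35])

```text
clock: 1.65
position: [0.47, -0.0963, 0.2312]
ee_rot: [0.0, 1.0, 0.013, 0.0]
contact_force: [0.7, -0.4, -0.7]
width: 0.0298
```

Call:
drive_tool(targets=[0,0,0,10,-50,0,0.35,0,0,0,10,-50,0,0.35,0,0,0,10,-50,0,0.35,0,0,0,0,0,0,0.35,0,0,0,0,0,0,0.35])

```text
clock: 2.28
position: [0.4951, 0.0526, 0.231]
ee_rot: [0.0, 1.0, 0.014, -0.0]
contact_force: [0.3, 0.2, 0.9]
width: 0.0299
```

```bash
python3 - <<'E'
from h import *
p,Rt,s=pose(); im=get_image("wrist"); cv2.imwrite("pics/w1.png",im[:,:,::-1]); np.savez("w1.npz",p=p,R=Rt,im=im); print(p,s["width"])
E
```

```text
[0.49512621 0.05255673 0.23101394] 0.029945946188146753
```

View pics/w1.png

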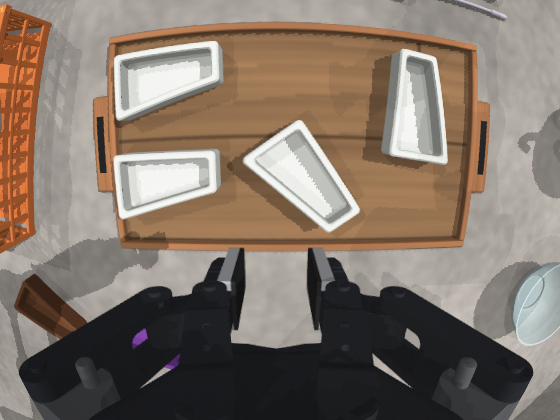

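```bash
python3 - <<'E'
from h import *
im=np.load("w1.npz")["im"]
cv2.imwrite("pics/w1a.png",cv2.resize(im[15:260,90:290],None,fx=4,fy=4,interpolation=cv2.INTER_CUBIC)[::1,:,::-1][:600])
cv2.imwrite("pics/w1b.png",cv2.resize(im[115:265,90:290],None,fx=4,fy=4,interpolation=cv2.INTER_CUBIC)[:,:,::-1])
cv2.imwrite("pics/w1c.png",cv2.resize(im[35:185,300:500],None,fx=4,fy=4,interpolation=cv2.INTER_CUBIC)[:,:,::-1])
cv2.imwrite("pics/w1d.png",cv2.resize(im[110:260,230:430],None,fx=4,fy=4,interpolation=cv2.INTER_CUBIC)[:,:,::-1])
E
```

```text
(no output)
```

View pics/w1a.png

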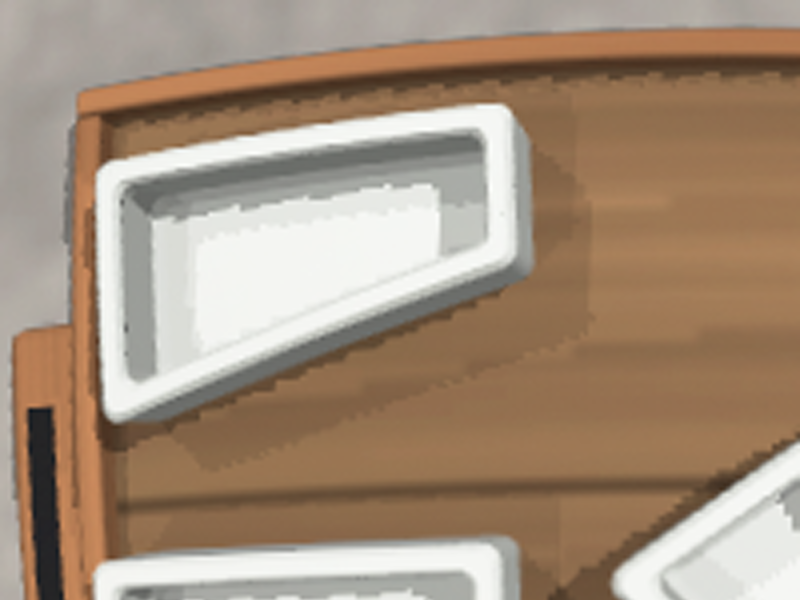

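View pics/w1b.png

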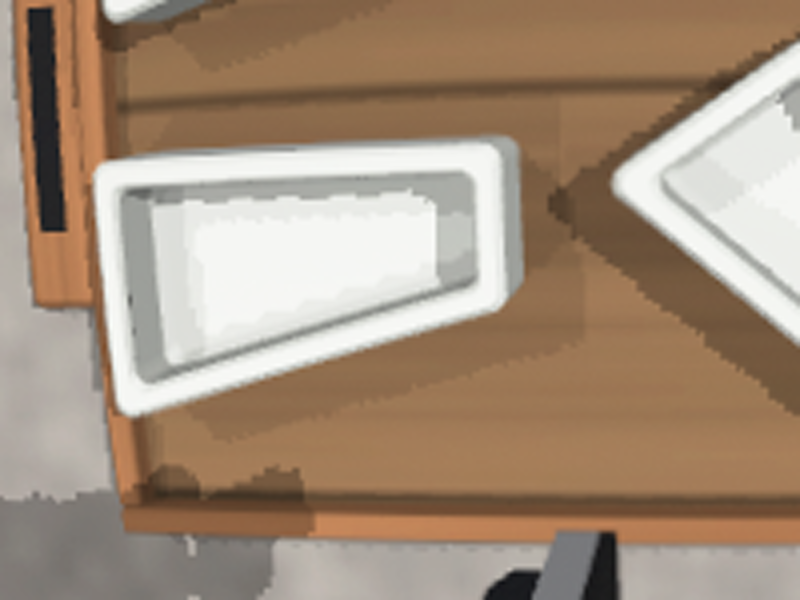

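View pics/w1c.png

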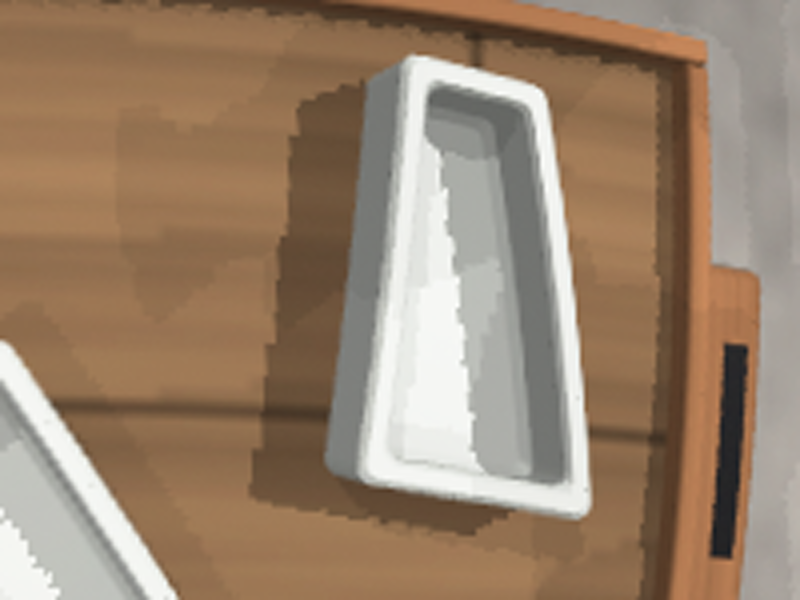

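View pics/w1d.png

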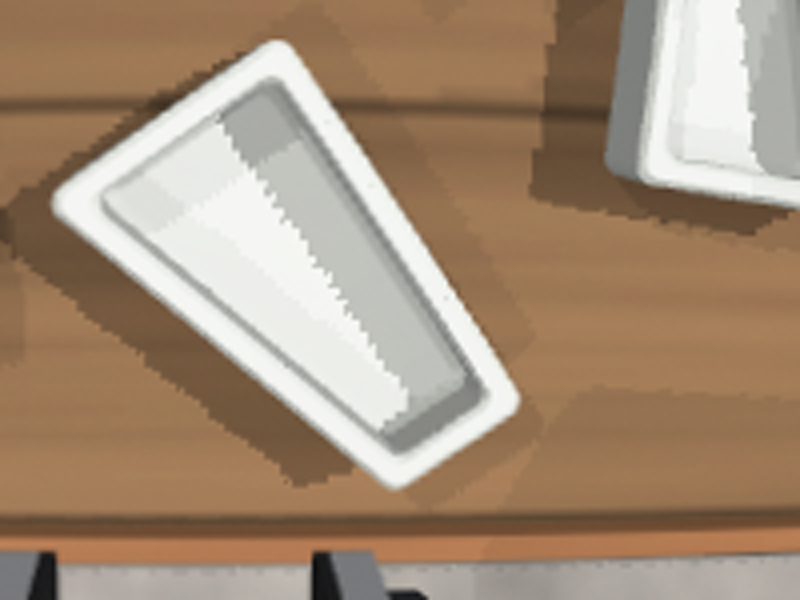

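```bash
cat >> h.py <<'E'
LOC=np.array([[-38,-60],[38,-60],[6,60],[-38,60]],float) # sq-wide, sl-wide, sl-narrow, sq-narrow
def fit(P,L=LOC):
    a=P.mean(0);b=L.mean(0);H=(L-b).T@(P-a);U,S,V=np.linalg.svd(H)
    Q=V.T@np.diag([1,np.sign(np.linalg.det(V.T@U.T))])@U.T
    t=a-Q@b; return t,np.degrees(np.arctan2(Q[1,1],Q[0,1])),np.linalg.norm((Q@L.T).T+t-P,axis=1)
def to_tray(t,T): # T=(x,y,deg)
    a=np.radians(T[2]);d=np.array(t)-T[:2]
    return np.array([d[0]*np.cos(a)+d[1]*np.sin(a),-d[0]*np.sin(a)+d[1]*np.cos(a)])
E
python3 - <<'E'
from h import *
d=np.load("w1.npz");p,Rt=d["p"],d["R"]
z=lambda L,o:np.array(L)/4+np.array(o)-0.375
W=lambda uv,h:wrist_rays(uv,h,p,Rt)[:,:2]*1000
tr=np.r_[z([(78,92)],(90,15)),z([(125,533)],(90,115)),[(464,247)],z([(707,43)],(300,35))]
P=W(tr,.018);print(P.round(1)); L=np.array([[131.5,224],[-131.5,224],[-131.5,-224],[131.5,-224]])
t,a,e=fit(P,L); T=(t[0],t[1],a-90); print("tray",T,e)
for n,o,c in [("D2",(90,15),[(95,162),(105,424),(514,256),(513,103)]),
 ("D1",(90,115),[(93,165),(122,416),(507,308),(503,140)]),
 ("B",(300,35),[(358,484),(590,520),(547,88),(405,55)]),
 ("A",(230,110),[(285,38),(50,200),(397,491),(521,400)])]:
    P=W(z(c,o),.040)
    t,a,e=fit(P); print(n,t.round(1),round(a,1),"err",e.round(1),"tray",to_tray(t,T).round(1),round(a-T[2],1))
E
```

```text
[[ 671.2  253.3]
 [ 409.9  246.2]
 [ 420.7 -201.8]
 [ 682.9 -192.6]]
tray (np.float64(546.1738875607257), np.float64(26.24841070713991), np.float64(1.5386767155721373)) [0.634286   1.24410417 0.6331572  1.71088934]
D2 [608.8 172. ] -86.4 err [0.6 1.1 1.6 1.4] tray [ 66.6 144. ] -88.0
D1 [493.9 172.9] -88.2 err [1.3 2.2 1.1 0.4] tray [-48.3 148. ] -89.7
B [ 591.  -110.6] -4.4 err [0.8 1.8 0.2 1.3] tray [  41.2 -138. ] -6.0
A [498.2  22.7] -143.6 err [2.  2.3 0.8 3. ] tray [-48.1  -2.3] -145.1
```

Call:
drive_tool(targets=[0,0,0,33,-29,0,0.35,0,0,0,33,-29,0,0.35,0,0,0,33,-29,0,0.35,0,0,0,33.5,-29.4,0,0.35,0,0,0,0,0,50,0.35,0,0,0,0,0,50,0.35,0,0,0,0,0,50,0.35,0,0,0,0,0,0,0.35])

```text
clock: 3.32
position: [0.6216, 0.1703, 0.0771]
ee_rot: [0.001, 1.0, 0.012, -0.005]
contact_force: [0.1, 0.2, -0.4]
width: 0.0296
```

```bash
python3 - <<'E'
from h import *
p,Rt,s=pose(); im=get_image("wrist"); cv2.imwrite("pics/w2.png",im[:,:,::-1]); print(p,to_tray(p[:2]*1000,(546.5,26.5,1.54)))
E
```

```text
[0.62155072 0.17028278 0.07712822] [ 78.88774857 141.71387534]
```

View pics/w2.png

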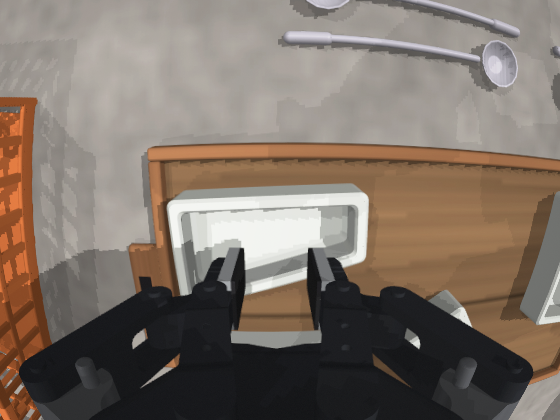

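Call:
drive_tool(targets=[0,0,0,0,0,25,0.35,0,0,0,0,0,25,0.35,0,0,0,0,0,9,0.35,0,0,0,0,0,0,0.35])

```text
clock: 3.88
position: [0.6259, 0.1725, 0.0237]
ee_rot: [-0.0, 1.0, 0.013, 0.001]
contact_force: [-0.3, 0.9, 1.1]
width: 0.0299
```

Call:
drive_tool(targets=[0,0,0,5,0,0,0.35,0,0,0,5,0,0,0.35,0,0,0,4,0,0,0.35,0,0,0,4,0,0,0.35,0,0,0,2,0,0,0.35,0,0,0,0,0,0,0.35])

```text
clock: 4.62
position: [0.6453, 0.1733, 0.0222]
ee_rot: [0.0, 1.0, 0.013, 0.0]
contact_force: [-0.0, 0.9, 0.1]
width: 0.0299
```

```bash
python3 - <<'E'
from h import *
p,Rt,s=pose(); im=get_image("wrist"); cv2.imwrite("pics/w3.png",im[:,:,::-1]); print(p,to_tray(p[:2]*1000,(546.5,26.5,1.54)))
E
```

```text
[0.64530204 0.17334846 0.0222342 ] [102.71287643 144.14012649]
```

View pics/w3.png

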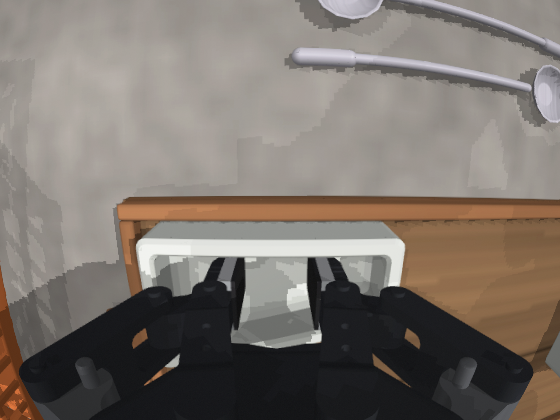

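Call:
drive_tool(targets=[0,0,0,1.5,0,0,0.35,0,0,0,1.5,0,0,0.35,0,0,0,0,0,0,0.35])

```text
clock: 5.05
position: [0.6467, 0.1733, 0.0221]
ee_rot: [0.0, 1.0, 0.013, -0.001]
contact_force: [-3.2, 0.4, 2.7]
width: 0.0298
```

Call:
drive_tool(targets=[0,0,0,-10,0,0,0.35,0,0,0,-6,-3,0,0.35,0,0,0,0,-6,0,0.35,0,0,0,0,-6,0,0.35,0,0,0,0,-5,0,0.35,0,0,0,0,-4,0,0.35,0,0,0,0,0,0,0.35])

```text
clock: 5.92
position: [0.6312, 0.1973, 0.0222]
ee_rot: [0.0, 1.0, 0.014, 0.0]
contact_force: [-0.7, -0.2, 0.1]
width: 0.0298
```

Call:
drive_tool(targets=[0,0,0,0,-3,0,0.35,0,0,0,0,-3,0,0.35,0,0,0,0,-2,0,0.35,0,0,0,0,0,0,0.35])

```text
clock: 6.42
position: [0.6309, 0.2052, 0.0223]
ee_rot: [-0.0, 1.0, 0.013, 0.0]
contact_force: [-0.9, 0.0, 0.5]
width: 0.0299
```

Call:
drive_tool(targets=[0,0,0,0,-2,0,0.35,0,0,0,0,-2,0,0.35,0,0,0,0,0,0,0.35])

```text
clock: 6.8
position: [0.6308, 0.2092, 0.0223]
ee_rot: [-0.0, 1.0, 0.013, 0.0]
contact_force: [0.5, -0.4, 0.1]
width: 0.0296
```

```bash
python3 - <<'E'
from h import *
p,Rt,s=pose(); im=get_image("wrist"); cv2.imwrite("pics/w4.png",im[:,:,::-1]); print(p,to_tray(p[:2]*1000,(546.5,26.5,1.54)))
E
```

```text
[0.63077686 0.20916578 0.02228051] [ 89.15553687 180.33487703]
```

View pics/w4.png

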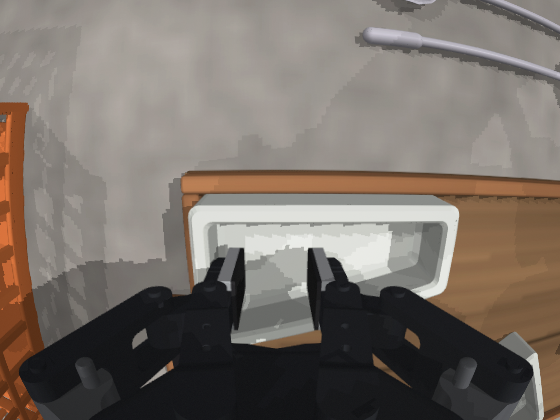

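Call:
drive_tool(targets=[0,0,0,0,-2,0,0.35,0,0,0,0,-2,0,0.35,0,0,0,0,-1,0,0.35,0,0,0,0,0,0,0.35])

```text
clock: 7.35
position: [0.6308, 0.2108, 0.0226]
ee_rot: [0.003, 1.0, 0.014, -0.0]
contact_force: [0.6, -9.5, 2.3]
width: 0.0298
```

Call:
drive_tool(targets=[0,0,0,0,-1.5,0,0.35,0,0,0,0,-1.5,0,0.35,0,0,0,0,0,0,0.35])

```text
clock: 7.72
position: [0.6308, 0.2128, 0.0228]
ee_rot: [0.003, 1.0, 0.014, -0.0]
contact_force: [-0.7, -12.2, 4.1]
width: 0.0298
```

```bash
python3 - <<'E'
from h import *
p,Rt,s=pose(); im=get_image("wrist"); cv2.imwrite("pics/w5.png",cv2.resize(im[140:360,160:480],None,fx=2.5,fy=2.5)[:,:,::-1]); print(p,to_tray(p[:2]*1000,(546.5,26.5,1.54)))
E
```

```text
[0.63081747 0.21283875 0.022808  ] [ 89.29484012 184.00542655]
```

View pics/w5.png

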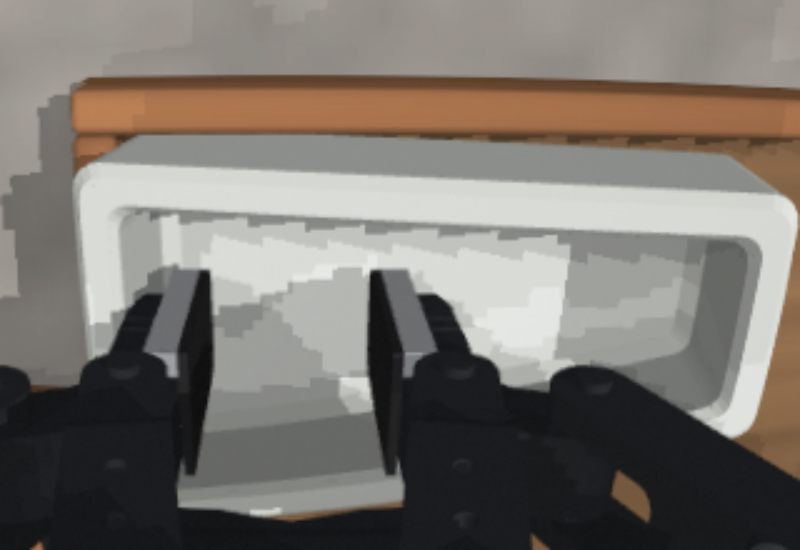

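Call:
drive_tool(targets=[0,0,0,0,-2,0,0.35,0,0,0,0,-2,0,0.35,0,0,0,0,-1,0,0.35,0,0,0,0,0,0,0.35])

```text
clock: 8.28
position: [0.6308, 0.2133, 0.0231]
ee_rot: [0.007, 1.0, 0.015, -0.0]
contact_force: [1.0, -23.3, 7.2]
width: 0.0301
```

Call:
drive_tool(targets=[0,0,0,0,12,0,0.35,0,0,0,0,0,-40,0.35,0,0,0,0,0,-40,0.35,0,0,0,-50,10,-40,0.35,0,0,0,-50,10,-40,0.35,0,0,0,-50,10,-20,0.35,0,0,0,0,0,0,0.35,0,0,0,0,0,0,0.35])

```text
clock: 9.28
position: [0.4858, 0.1773, 0.1998]
ee_rot: [-0.0, 1.0, 0.013, 0.001]
contact_force: [0.0, -0.1, 0.6]
width: 0.0297
```

```bash
python3 - <<'E'
from h import *
p,Rt,s=pose(); im=get_image("wrist"); cv2.imwrite("pics/w6.png",im[:,:,::-1]); np.savez("w6.npz",p=p,R=Rt,im=im);print(p,to_tray(p[:2]*1000,(546.5,26.5,1.54)))
E
```

```text
[0.48584693 0.17727931 0.19982544] [-56.57899521 152.35488915]
```

View pics/w6.png

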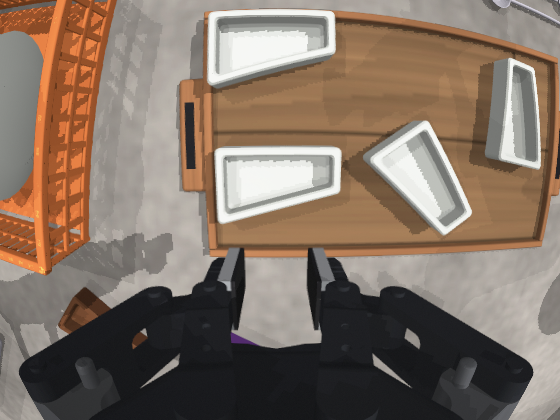

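Call:
drive_tool(targets=[0,0,0,24.6,4.5,50,0.35,0,0,0,0,0,50,0.35,0,0,0,0,0,40,0.35,0,0,0,0,0,0,0.35,0,0,0,0,0,25,0.35,0,0,0,0,0,12,0.35,0,0,0,0,0,0,0.35])

```text
clock: 10.2
position: [0.5104, 0.173, 0.0225]
ee_rot: [0.0, 1.0, 0.013, -0.0]
contact_force: [-0.4, -0.8, 0.2]
width: 0.0297
```

Call:
drive_tool(targets=[0,0,0,4,0,0,0.35,0,0,0,4,0,0,0.35,0,0,0,4,0,0,0.35,0,0,0,2,0,0,0.35,0,0,0,0,0,0,0.35])

```text
clock: 10.82
position: [0.5245, 0.1733, 0.0226]
ee_rot: [-0.0, 1.0, 0.013, 0.001]
contact_force: [-0.1, 0.4, -0.4]
width: 0.0297
```

```bash
python3 - <<'E'
from h import *
p,Rt,s=pose(); im=get_image("wrist"); cv2.imwrite("pics/w7.png",im[:,:,::-1]);print(p,to_tray(p[:2]*1000,(546.5,26.5,1.54)))
E
```

```text
[0.52453006 0.17332116 0.02257074] [-18.01621193 147.3585653 ]
```

View pics/w7.png

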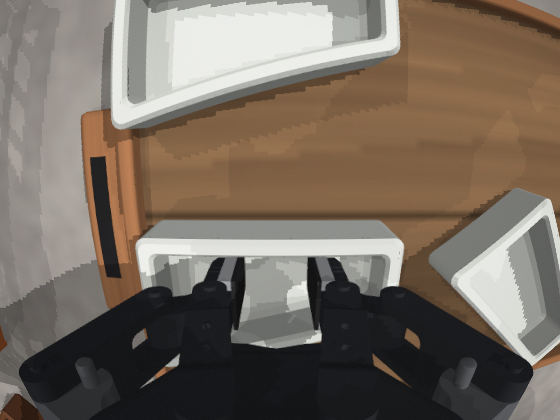

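Call:
drive_tool(targets=[0,0,0,-14,0,0,0.35,0,0,0,0,-8,0,0.35,0,0,0,0,-8,0,0.35,0,0,0,0,-5,0,0.35,0,0,0,0,-4,0,0.35,0,0,0,0,-3,0,0.35,0,0,0,0,-3,0,0.35,0,0,0,0,-3,0,0.35,0,0,0,0,-3,0,0.35,0,0,0,0,0,0,0.35])

```text
clock: 12.12
position: [0.5089, 0.2078, 0.0227]
ee_rot: [0.002, 1.0, 0.014, -0.0]
contact_force: [0.6, -8.4, 3.7]
width: 0.0298
```

Call:
drive_tool(targets=[0,0,0,0,-2,0,0.35,0,0,0,0,-2,0,0.35,0,0,0,0,0,0,0.35])

```text
clock: 12.5
position: [0.5089, 0.2097, 0.0229]
ee_rot: [0.004, 1.0, 0.015, -0.0]
contact_force: [0.9, -14.5, 5.5]
width: 0.03
```

Call:
drive_tool(targets=[0,0,0,0,-2,0,0.35,0,0,0,0,-1,0,0.35,0,0,0,0,0,0,0.35])

```text
clock: 12.88
position: [0.5089, 0.21, 0.0231]
ee_rot: [0.006, 1.0, 0.016, -0.0]
contact_force: [1.7, -23.0, 7.7]
width: 0.03
```

Call:
drive_tool(targets=[0,0,0,0,15,0,0.35,0,0,0,0,0,-40,0.35,0,0,0,0,0,-40,0.35,0,0,0,-20,20,-40,0.35,0,0,0,-20,40,-40,0.35,0,0,0,0,40,-20,0.35,0,0,0,0,0,0,0.35,0,0,0,0,0,0,0.35])

```text
clock: 13.88
position: [0.4715, 0.1015, 0.202]
ee_rot: [-0.001, 1.0, 0.013, -0.0]
contact_force: [-1.1, -0.1, -0.3]
width: 0.0297
```

```bash
python3 - <<'E'
from h import *
p,Rt,s=pose(); im=get_image("wrist"); cv2.imwrite("pics/w8.png",im[:,:,::-1]); np.savez("w8.npz",p=p,R=Rt,im=im);print(p,to_tray(p[:2]*1000,(546.5,26.5,1.54)))
cv2.imwrite("pics/w8a.png",cv2.resize(im[10:235,130:330],None,fx=4,fy=4,interpolation=cv2.INTER_CUBIC)[:600,:,::-1])
E
```

```text
[0.47149945 0.10148441 0.20197546] [-72.95827094  76.97295545]
```

View pics/w8.png

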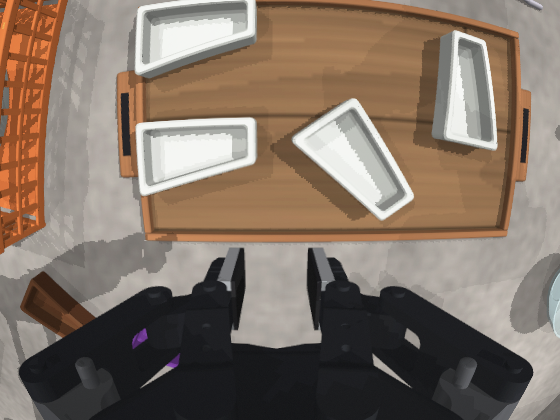

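Call:
drive_tool(targets=[0,0,-10.4,0,0,0,0.5,0,0,-10.4,0,0,0,0.5,0,0,-10.4,0,0,0,0.5,0,0,-10.4,0,0,0,0.5,0,0,-10.4,0,0,0,0.5,0,0,-10.4,0,0,0,0.5,0,0,-10.4,0,0,0,0.5,0,0,-10.4,0,0,0,0.5,0,0,-10.4,0,0,0,0.5,0,0,-10.4,0,0,0,0.5,0,0,-10.4,0,0,0,0.5,0,0,-10.5,0,0,0,0.5])

```text
clock: 15.42
position: [0.4712, 0.1022, 0.2011]
ee_rot: [-0.001, 0.447, 0.894, -0.0]
contact_force: [-0.4, -0.2, -0.5]
width: 0.0426
```

```bash
cat >> h.py <<'E'
def goto(x,y,z=None):
    p,Rt,s=pose(); t=np.array([x,y,p[2]*1000 if z is None else z])-p*1000
    print("pos",(p*1000).round(1),"yaw_y",np.degrees(np.arctan2(Rt[1,1],Rt[0,1])).round(2),"shift",(Rt.T@t).round(1))
E
python3 -c "
from h import *
goto(544.1,55.7,70)"
```

```text
pos [471.2 102.2 201.1] yaw_y 36.87 shift [-81.2  30.6 130.9]
```

Call:
drive_tool(targets=[0,0,0,-27,10,40,0.5,0,0,0,-27,10,40,0.5,0,0,0,-27.2,10.6,41,0.5,0,0,0,0,0,0,0.5,0,0,0,0,0,0,0.5])

```text
clock: 16.05
position: [0.544, 0.0548, 0.0811]
ee_rot: [-0.001, 0.45, 0.893, -0.0]
contact_force: [-0.7, 0.4, 0.1]
width: 0.0424
```

```bash
python3 - <<'E'
from h import *
goto(544.1,55.7,18)
im=get_image("wrist"); cv2.imwrite("pics/w9.png",im[:,:,::-1])
E
```

```text
pos [544.   54.8  81.1] yaw_y 36.48 shift [ 0.5  0.6 63.1]
```

View pics/w9.png

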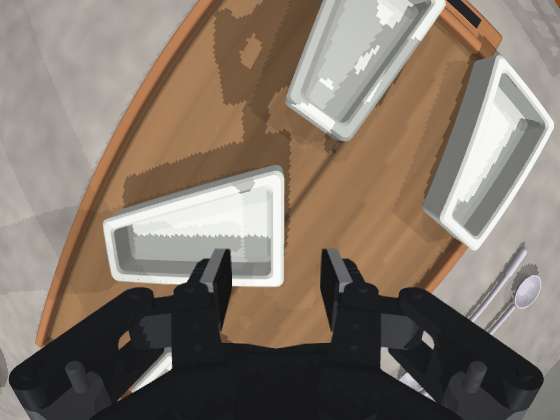

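```bash
python3 - <<'E'
from h import *
p,Rt,s=pose()
print((wrist_rays([(278,166),(283,285),(104,222),(115,284)],0.04,p,Rt)[:,:2]*1000).round(1))
E
```

```text
[[520.   88.5]
 [567.6  29.7]
 [448.6  -6.7]
 [475.7 -43.3]]
```

Call:
drive_tool(targets=[0,0,0,0,-1,25,0.5,0,0,0,0,-1,25,0.5,0,0,0,0,0,13,0.5,0,0,0,0,0,0,0.5,0,0,0,0,0,0,0,0,0,0,0,0,0,0,0,0,0,0,0,0,0,0,0,0,0,0,0,0], grip_force=40)

```text
clock: 17.1
position: [0.5442, 0.0526, 0.0196]
ee_rot: [0.001, 0.451, 0.893, 0.001]
contact_force: [-0.2, 0.2, 5.8]
width: 0.0067
```

Call:
drive_tool(targets=[0,0,0,0,0,-1.5,0,0,0,0,-5,9,0,0,0,0,0,-5,9,0,0,0,0,0,-5,9,0,0,0,0,0,-5,9,0,0,0,0,0,0,0,0,0])

```text
clock: 17.85
position: [0.5854, 0.0579, 0.0198]
ee_rot: [0.001, 0.451, 0.893, 0.0]
contact_force: [0.5, -0.9, -1.6]
width: 0.0072
```

```bash
python3 - <<'E'
from h import *
goto(544.1,55.7,18)
im=get_image("wrist"); cv2.imwrite("pics/w10.png",im[:,:,::-1])
E
```

```text
pos [585.4  57.9  19.8] yaw_y 36.44 shift [ 22.7 -34.5   1.8]
```

View pics/w10.png

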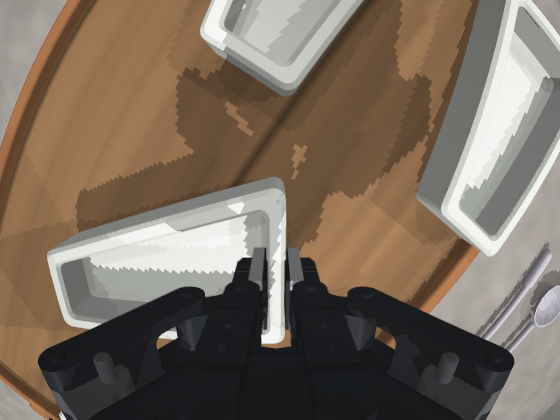

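Call:
drive_tool(targets=[0,0,10.4,-10,0,0,0,0,0,10.4,-10,0,0,0,0,0,10.4,-10,0,0,0,0,0,10.4,-10,0,0,0])

```text
clock: 18.4
position: [0.5974, 0.0209, 0.0198]
ee_rot: [-0.0, 0.74, 0.672, -0.0]
contact_force: [-0.8, -1.0, -1.6]
width: 0.007
```

```bash
python3 - <<'E'
from h import *
p,Rt,s=pose(); print(p*1000, (p-Rt[:,1]*.056)[:2]*1000,s["contact_force"]); goto(0,0)
E
```

```text
[597.40850312  20.90785258  19.76361269] [541.66631769  26.27513591] [-0.80198678 -0.95041354 -1.60986385]
pos [597.4  20.9  19.8] yaw_y -5.5 shift [-7.810e+01 -5.927e+02  4.000e-01]
```

Call:
drive_tool(targets=[0,0,10.4,-10,0,0,0,0,0,10.4,-10,0,0,0,0,0,10.4,-10,0,0,0,0,0,10.4,-10,0,0,0,0,0,10.4,-10,0,0,0,0,0,10.4,-10,0,0,0,0,0,10.4,-10,0,0,0,0,0,10.2,-10,0,0,0,0,0,0,0,0,0,0,0,0,0,0,0,0,0])

```text
clock: 19.65
position: [0.5495, -0.0336, 0.02]
ee_rot: [0.0, 1.0, 0.017, 0.0]
contact_force: [0.3, -0.6, -1.9]
width: 0.0072
```

```bash
python3 - <<'E'
from h import *
p,Rt,s=pose(); print(p*1000, to_tray((p-Rt[:,1]*.056)[:2]*1000,(546.5,26.5,1.54)),s["contact_force"]); goto(0,0)
im=get_image("wrist"); cv2.imwrite("pics/w11.png",im[:,:,::-1]); np.savez("w11.npz",p=p,R=Rt,im=im)
cv2.imwrite("pics/w11a.png",cv2.resize(im[100:350,80:400],None,fx=2.4,fy=2.4,interpolation=cv2.INTER_CUBIC)[:,:,::-1])
E
```

```text
[549.45340104 -33.60075617  19.9850395 ] [ 0.91180029 -4.16003688] [ 0.27245965 -0.55763592 -1.87530148]
pos [549.5 -33.6  20. ] yaw_y -88.02 shift [-5.48e+02 -5.25e+01 -2.00e-01]
```

View pics/w11.png

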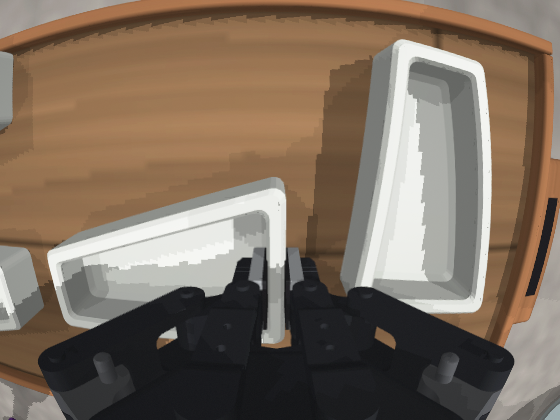

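```bash
python3 - <<'E'
from h import *
d=np.load("w11.npz");p,Rt=d["p"],d["R"]
P=wrist_rays([(284,178),(48,253),(66,328)],.04,p,Rt)
print(((P-p)@Rt*1000).round(1))
E
```

```text
[[  45.1    4.2  -20. ]
 [  10.6 -111.3  -20. ]
 [ -34.1 -113.5  -20.1]]
```

View pics/w11a.png

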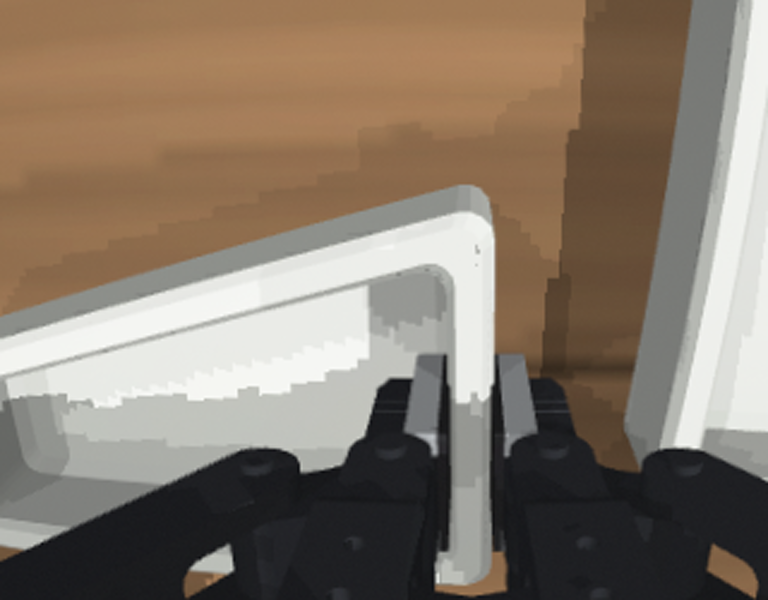

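Call:
drive_tool(targets=[0,0,0.4,-12,0,0,0,0,0,0,-15,0,0,0,0,0,0,-15,0,0,0,0,0,0,-15,0,0,0,0,0,0,-12,0,0,0,0,0,0,-8,0,0,0,0,0,0,-4,0,0,0,0,0,0,0,0,0,0])

```text
clock: 20.7
position: [0.4684, -0.0358, 0.02]
ee_rot: [0.0, 1.0, 0.012, 0.0]
contact_force: [0.7, 0.7, -2.8]
width: 0.0071
```

```bash
python3 - <<'E'
from h import *
p,Rt,s=pose(); print(p*1000, to_tray((p-Rt[:,1]*.056)[:2]*1000,(546.5,26.5,1.54)),s["contact_force"]); goto(0,0)
im=get_image("wrist"); np.savez("w12.npz",p=p,R=Rt,im=im)
cv2.imwrite("pics/w12a.png",cv2.resize(im[100:350,20:340],None,fx=2.4,fy=2.4,interpolation=cv2.INTER_CUBIC)[:,:,::-1])
im=get_image("top");cv2.imwrite("pics/t12.png",cv2.resize(im[150:265,180:360],None,fx=4.4,fy=4.4,interpolation=cv2.INTER_CUBIC)[:,:,::-1])
E
```

```text
[468.38781778 -35.79078574  20.02826305] [-79.64201116  -4.16915571] [ 0.69873797  0.73677066 -2.8181864 ]
pos [468.4 -35.8  20. ] yaw_y -88.58 shift [-4.674e+02 -4.740e+01 -2.000e-01]
```

View pics/w12a.png

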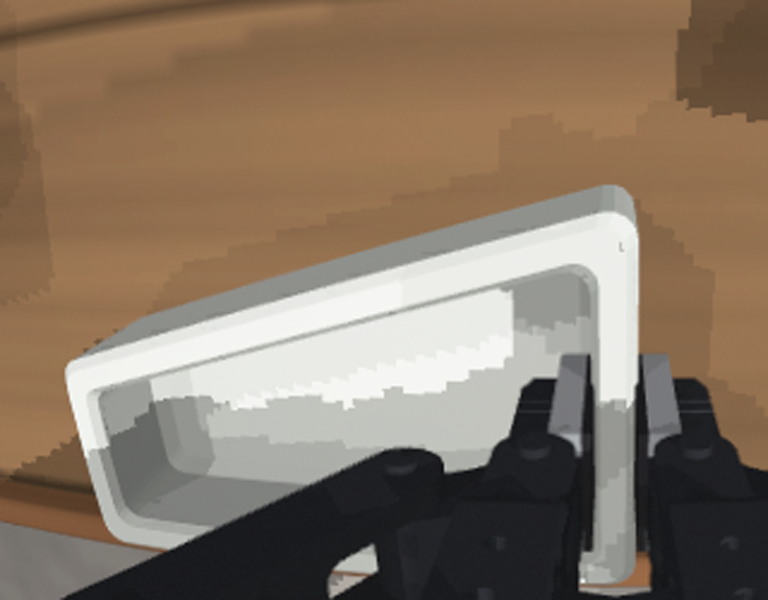

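View pics/t12.png

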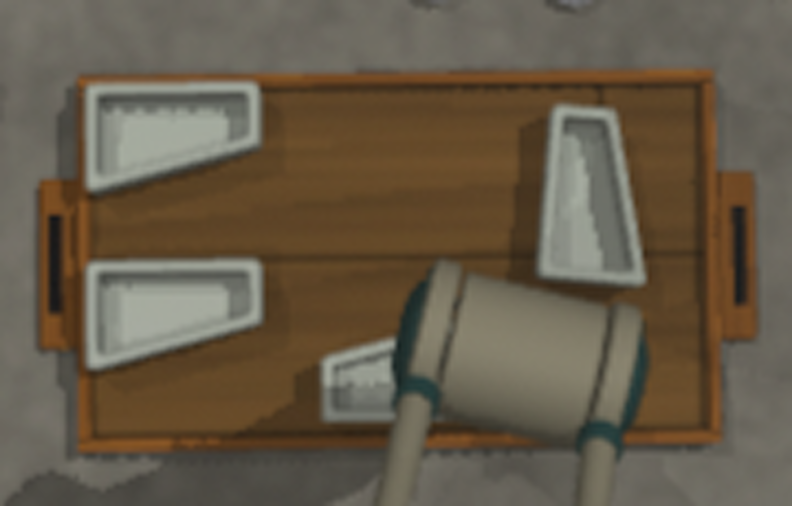

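```bash
python3 - <<'E'
from h import *
d=np.load("w12.npz");p,Rt=d["p"],d["R"]
c=np.array([(637,212),(66,364),(112,545)])/2.4+[20,100]
P=wrist_rays(c,.04,p,Rt)[:,:2]*1000
print([to_tray(q,(546.5,26.5,1.54)).round(1) for q in P])
L=LOC[[1,2,3]]; t,a,e=fit(P,L); print(to_tray(t,(546.5,26.5,1.54)),a-1.54,e)
E
```

```text
[array([-38.7, -65. ]), array([-68.3,  51.3]), array([-113. ,   52.7])]
[-75.47802835  -7.0031642 ] 89.5704754688954 [2.41564943 1.80721681 0.63247636]
```

Call:
drive_tool(targets=[0,0,0,-4,-10,0,0,0,0,0,-3,-14,0,0,0,0,0,0,-16,0,0,0,0,0,0,-16,0,0,0,0,0,0,-16,0,0,0,0,0,0,-16,0,0,0,0,0,0,-12,0,0,0,0,0,0,0,0,0])

```text
clock: 21.8
position: [0.4587, 0.065, 0.0199]
ee_rot: [0.0, 1.0, 0.013, 0.0]
contact_force: [-0.2, 0.2, -2.0]
width: 0.0073
```

```bash
python3 - <<'E'
from h import *
p,Rt,s=pose(); print(p*1000, to_tray((p-Rt[:,1]*.056)[:2]*1000,(546.5,26.5,1.54)),s["contact_force"]); goto(0,0)
im=get_image("wrist"); np.savez("w13.npz",p=p,R=Rt,im=im)
cv2.imwrite("pics/w13a.png",cv2.resize(im[100:350,20:340],None,fx=2.4,fy=2.4,interpolation=cv2.INTER_CUBIC)[:,:,::-1])
E
```

```text
[458.68038822  64.95889823  19.91870526] [-86.74324657  96.80514306] [-0.23248388  0.1522404  -1.99930678]
pos [458.7  65.   19.9] yaw_y -88.47 shift [-460.3   52.7    0. ]
```

View pics/w13a.png

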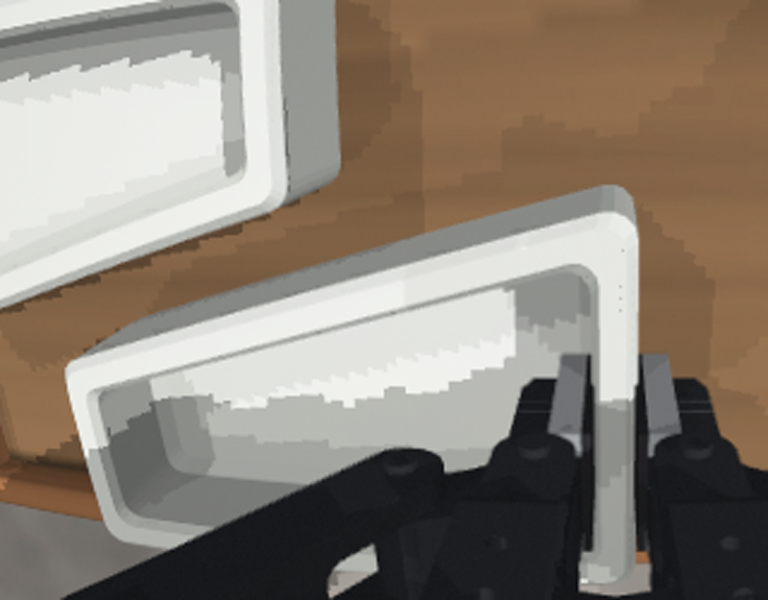

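Call:
drive_tool(targets=[0,0,0,0,-12,0,0,0,0,0,0,-12,0,0,0,0,0,0,-10,0,0,0,0,0,0,-8,0,0,0,0,0,0,-5,0,0,0,0,0,0,0,0,0])

```text
clock: 22.6
position: [0.4575, 0.1114, 0.0199]
ee_rot: [0.0, 1.0, 0.013, 0.0]
contact_force: [0.2, -0.2, -2.1]
width: 0.0068
```

Call:
drive_tool(targets=[0,0,0,0,-4,0,0,0,0,0,0,-3,0,0,0,0,0,0,-2,0,0,0,0,0,0,0,0,0])

```text
clock: 23.1
position: [0.4574, 0.1202, 0.0199]
ee_rot: [0.0, 1.0, 0.013, 0.0]
contact_force: [0.2, 0.5, -3.3]
width: 0.0072
```

```bash
python3 - <<'E'
from h import *
p,Rt,s=pose(); print(p*1000, to_tray((p-Rt[:,1]*.056)[:2]*1000,(546.5,26.5,1.54)),s["contact_force"]); goto(0,0)
im=get_image("wrist"); np.savez("w13.npz",p=p,R=Rt,im=im)
cv2.imwrite("pics/w14a.png",cv2.resize(im[100:350,20:340],None,fx=2.4,fy=2.4,interpolation=cv2.INTER_CUBIC)[:,:,::-1])
E
```

```text
[457.35551052 120.16161417  19.93276128] [-86.49576839 152.02343922] [ 0.23100152  0.49972217 -3.25592535]
pos [457.4 120.2  19.9] yaw_y -88.56 shift [-460.2  108.6   -0. ]
```

View pics/w14a.png

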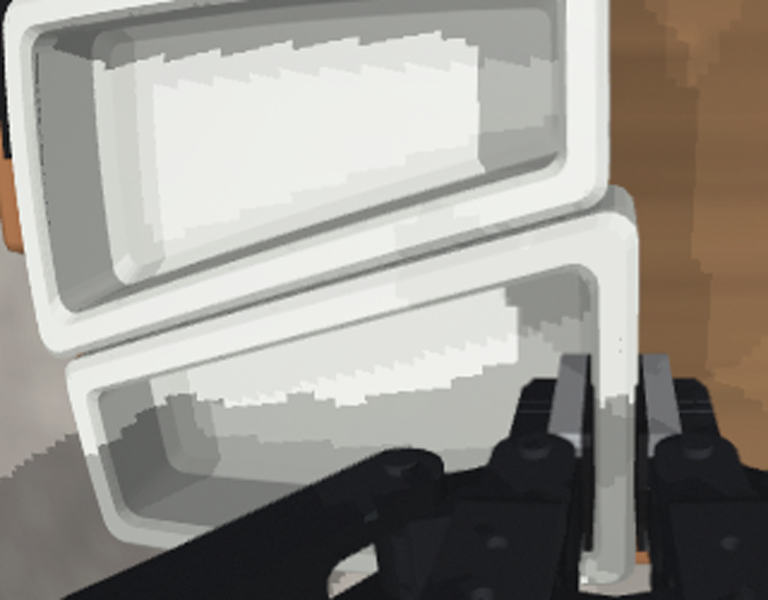

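Call:
drive_tool(targets=[0,0,0,0,-2,0,0,0,0,0,0,-2,0,0,0,0,0,0,-2,0,0,0,0,0,0,0,0,0])

```text
clock: 23.65
position: [0.4572, 0.1251, 0.02]
ee_rot: [0.001, 1.0, 0.013, -0.0]
contact_force: [-0.9, -4.2, -0.2]
width: 0.0071
```

Call:
drive_tool(targets=[0,0,0,0,-2,0,0,0,0,0,0,-1,0,0,0,0,0,0,0,0,0])

```text
clock: 24.02
position: [0.4573, 0.1252, 0.0202]
ee_rot: [0.004, 1.0, 0.015, -0.0]
contact_force: [-0.1, -15.5, 1.0]
width: 0.0071
```

Call:
drive_tool(targets=[0,0,0,0,3,0,0,0,0,0,0,0,0,0.4,0,0,0,0,0,0,0.4,0,0,0,0,0,-40,0.4,0,0,0,0,0,-40,0.4,0,0,0,-10,-10,-50,0.4,0,0,0,-10,-10,-50,0.4,0,0,0,0,0,0,0.4,0,0,0,0,0,0,0.4])

```text
clock: 25.15
position: [0.4363, 0.1458, 0.1996]
ee_rot: [0.0, 1.0, 0.013, -0.0]
contact_force: [-1.4, 0.3, -0.1]
width: 0.034
```

```bash
python3 - <<'E'
from h import *
p,Rt,s=pose(); im=get_image("wrist"); np.savez("w15.npz",p=p,R=Rt,im=im);print(p)
cv2.imwrite("pics/w15.png",im[:,:,::-1])
im=get_image("top");cv2.imwrite("pics/t15.png",cv2.resize(im[150:265,180:360],None,fx=4.4,fy=4.4,interpolation=cv2.INTER_CUBIC)[:,:,::-1])
E
```

```text
[0.43626071 0.14578872 0.19961747]
```

View pics/w15.png

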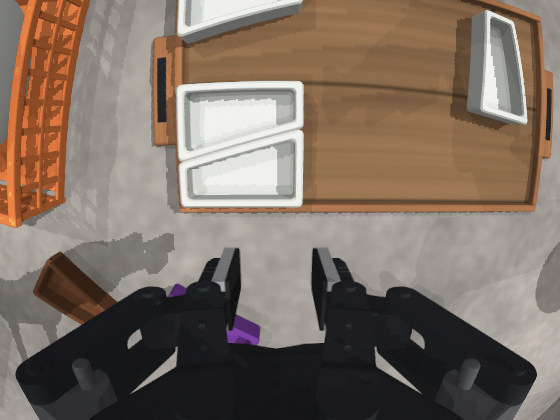

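View pics/t15.png

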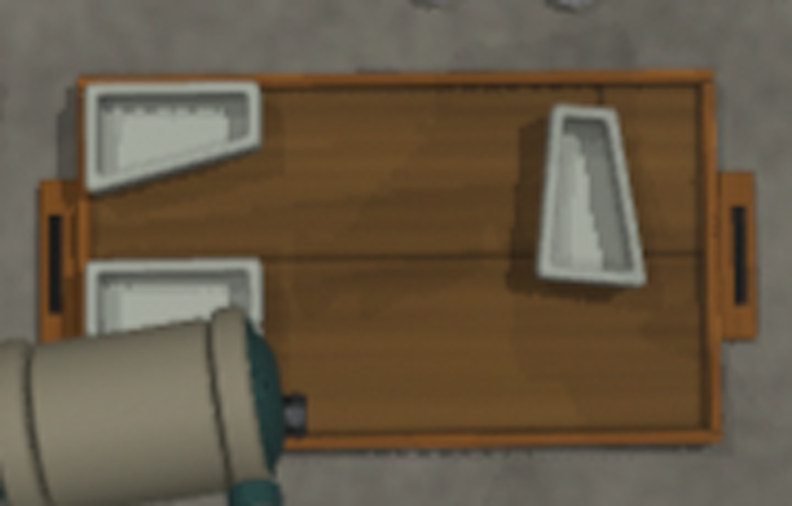

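Call:
drive_tool(targets=[0,0,0,18.5,51,0,0.5,0,0,0,18.5,51,0,0.5,0,0,0,18.5,51,0,0.5,0,0,0,18.5,51,0,0.5,0,0,-10.5,0,0,0,0.5,0,0,-10.5,0,0,0,0.5,0,0,-10.5,0,0,0,0.5,0,0,-10.5,0,0,0,0.5,0,0,-10.5,0,0,0,0.5,0,0,-10.5,0,0,0,0.5,0,0,-10.5,0,0,0,0.5,0,0,-10.5,0,0,0,0.5])

```text
clock: 26.75
position: [0.515, -0.0566, 0.198]
ee_rot: [-0.002, 0.733, 0.68, -0.001]
contact_force: [0.7, 0.6, 1.0]
width: 0.0428
```

```bash
python3 -c "
from h import *
goto(535.7,-106,80)"
```

```text
pos [515.  -56.6 198. ] yaw_y -4.25 shift [-47.8  24.7 117.9]
```

Call:
drive_tool(targets=[0,0,0,-16,8,39,0.5,0,0,0,-16,8,39,0.5,0,0,0,-15.8,8.7,39,0.5,0,0,0,0,0,0,0.5,0,0,0,0,0,0,0.5])

```text
clock: 27.38
position: [0.5365, -0.1059, 0.083]
ee_rot: [-0.0, 0.735, 0.678, -0.0]
contact_force: [0.7, 0.6, 0.2]
width: 0.0426
```

```bash
python3 - <<'E'
from h import *
goto(535.7,-106,18.5)
p,Rt,s=pose();im=get_image("wrist"); np.savez("w16.npz",p=p,R=Rt,im=im); cv2.imwrite("pics/w16.png",im[:,:,::-1])
E
```

```text
pos [ 536.5 -105.9   83. ] yaw_y -4.59 shift [-0.2 -0.8 64.5]
```

View pics/w16.png

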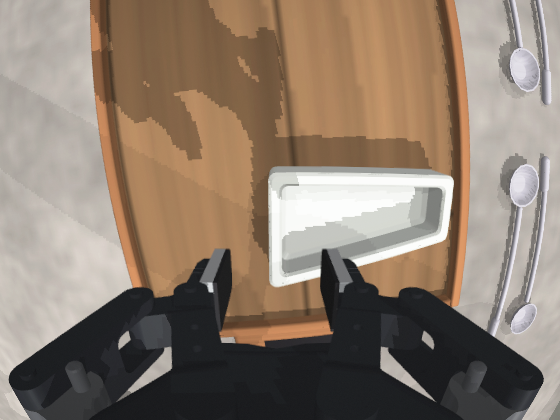

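```bash
python3 - <<'E'
from h import *
d=np.load("w16.npz");p,Rt=d["p"],d["R"]
P=wrist_rays([(269,172),(273,287),(449,240),(453,177)],.04,p,Rt)
t,a,e=fit(P[:,:2]*1000); print(t,a,e); print(((P-p)@Rt*1000).round(1))
E
```

```text
[ 592.23501251 -110.47842712] -4.466061361806464 [0.28765227 2.6313891  0.65243098 2.9397414 ]
[[ 37.5  -4.1  43.1]
 [-36.5  -2.   43. ]
 [ -6.1 116.6  42.9]
 [ 36.7 113.2  43. ]]
```

Dead on. Descend and grip.

Call:
drive_tool(targets=[0,0,0,0,0,25,0.5,0,0,0,0,0,25,0.5,0,0,0,0,0,13,0.5,0,0,0,0,0,0,0.5,0,0,0,0,0,0,0,0,0,0,0,0,0,0,0,0,0,0,0,0,0,0,0,0,0,0,0,0], grip_force=40)

```text
clock: 28.42
position: [0.5373, -0.1063, 0.0211]
ee_rot: [0.001, 0.735, 0.678, 0.0]
contact_force: [-0.5, 0.0, 6.7]
width: 0.0072
```

Call:
drive_tool(targets=[0,0,0,0,0,-1.5,0,0,0,0,0,-8,0,0,0,0,0,0,-8,0,0,0,0,-10.6,-10,0,0,0,0,0,-10.6,-10,0,0,0,0,0,-10.6,-10,0,0,0,0,0,-10.6,-10,0,0,0])

```text
clock: 29.3
position: [0.5275, -0.1435, 0.0213]
ee_rot: [-0.0, 0.437, 0.899, -0.0]
contact_force: [1.7, -0.4, -2.2]
width: 0.0072
```

```bash
python3 - <<'E'
from h import *
p,Rt,s=pose(); print(p*1000, (p+Rt[:,1]*.056)[:2]*1000,s["contact_force"],s["width"]); goto(0,0)
E
```

```text
[ 527.47844975 -143.47016221   21.25699105] [ 571.50900252 -108.86800197] [ 1.74176429 -0.42467494 -2.20823777] 0.007240924536535635
pos [ 527.5 -143.5   21.3] yaw_y 38.16 shift [ 4.387e+02 -3.261e+02  4.000e-01]
```

Call:
drive_tool(targets=[0,0,-10.7,-10,0,0,0,0,0,-10.7,-10,0,0,0,0,0,-10.7,-10,0,0,0,0,0,-10.7,-10,0,0,0,0,0,-10.7,-10,0,0,0,0,0,0,0,0,0,0,0,0,0,0,0,0,0])

```text
clock: 30.18
position: [0.5689, -0.1677, 0.0212]
ee_rot: [-0.001, -0.01, 1.0, 0.0]
contact_force: [-0.2, 0.6, -2.6]
width: 0.007
```

```bash
python3 - <<'E'
from h import *
p,Rt,s=pose(); print(p*1000, to_tray((p+Rt[:,1]*.056)[:2]*1000,(546.5,26.5,1.54)),s["contact_force"]); goto(0,0)
im=get_image("wrist"); np.savez("w17.npz",p=p,R=Rt,im=im); cv2.imwrite("pics/w17.png",im[:,:,::-1])
im=get_image("top");cv2.imwrite("pics/t17.png",cv2.resize(im[150:265,180:360],None,fx=4.4,fy=4.4,interpolation=cv2.INTER_CUBIC)[:,:,::-1])
E
```

```text
[ 568.87689751 -167.68974988   21.19069191] [  17.50486212 -138.72211304] [-0.18520492  0.55037541 -2.61070916]
pos [ 568.9 -167.7   21.2] yaw_y 91.18 shift [565.3 179.3   0.7]
```

View pics/w17.png

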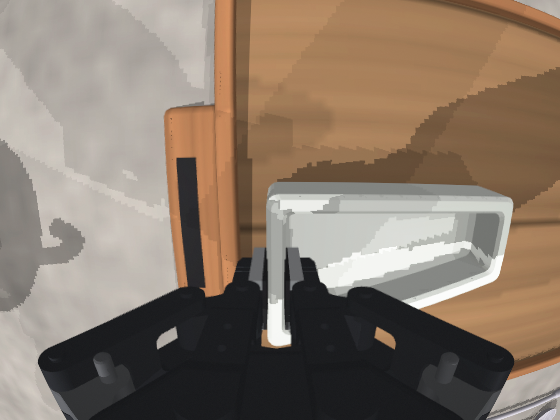

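View pics/t17.png

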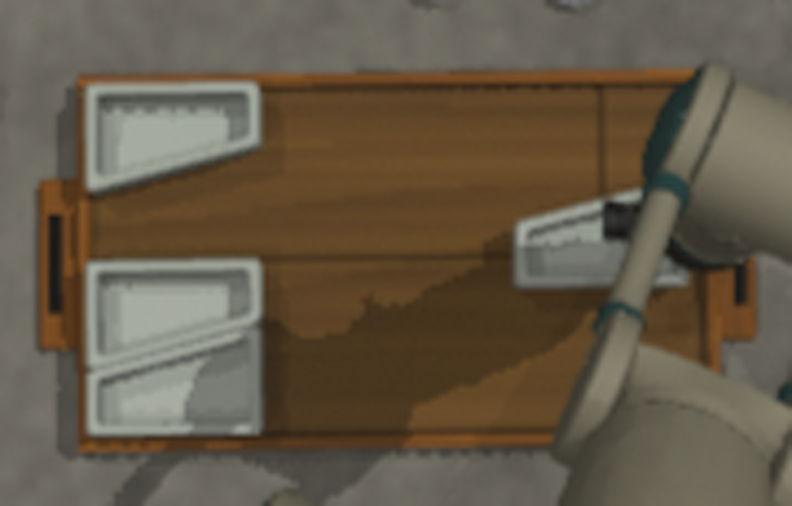

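```bash
python3 - <<'E'
from h import *
T=(546.5,26.5,1.54)
d=np.load("w17.npz");p,Rt=d["p"],d["R"]
P=wrist_rays([(268,196),(496,280),(513,202)],.04,p,Rt)[:,:2]*1000
t,a,e=fit(P,LOC[[0,2,3]]); print(to_tray(t,T),a-1.54,e)
# D1,D2 edges from top image (t17)
c=np.array([(85,260),(262,258),(262,144),(92,193),(85,82),(262,81),(85,437),(262,433)])/4.4+[180,150]-.4
print([to_tray(q[:2]*1000,T).round(1).tolist() for q in rays_top(c,.04)])
E
```

```text
[  16.92770834 -141.43150224] 89.15107437069966 [2.42189716 2.17510928 1.56318978]
[[1.6, 215.6], [1.4, 94.4], [80.2, 93.7], [47.7, 210.7], [124.7, 215.2], [123.9, 93.3], [-119.4, 216.1], [-118.4, 95.5]]
```

Call:
drive_tool(targets=[0,0,-0.3,-6,10,0,0,0,0,0,-6,15,0,0,0,0,0,-6,18,0,0,0,0,0,-4.5,18,0,0,0,0,0,0,20,0,0,0,0,0,0,20,0,0,0,0,0,0,20,0,0,0,0,0,0,20,0,0,0,0,0,0,15,0,0,0,0,0,0,10,0,0,0,0,0,0,0,0,0])

```text
clock: 31.65
position: [0.5876, -0.0008, 0.0214]
ee_rot: [-0.0, -0.015, 1.0, -0.0]
contact_force: [0.2, -0.2, -2.2]
width: 0.007
```

```bash
python3 - <<'E'
from h import *
p,Rt,s=pose(); print(p*1000, to_tray((p+Rt[:,1]*.056)[:2]*1000,(546.5,26.5,1.54)),s["contact_force"]); goto(0,0)
im=get_image("wrist"); np.savez("w18.npz",p=p,R=Rt,im=im); cv2.imwrite("pics/w18.png",cv2.resize(im[100:350,240:560],None,fx=2.4,fy=2.4,interpolation=cv2.INTER_CUBIC)[:,:,::-1])
im=get_image("top");cv2.imwrite("pics/t18.png",cv2.resize(im[150:265,180:360],None,fx=4.4,fy=4.4,interpolation=cv2.INTER_CUBIC)[:,:,::-1])
E
```

```text
[587.56414456  -0.76980421  21.41096773] [40.17722398 27.63628008] [ 0.20691461 -0.21613954 -2.17977778]
pos [587.6  -0.8  21.4] yaw_y 91.68 shift [5.873e+02 1.800e+01 1.000e-01]
```

View pics/w18.png

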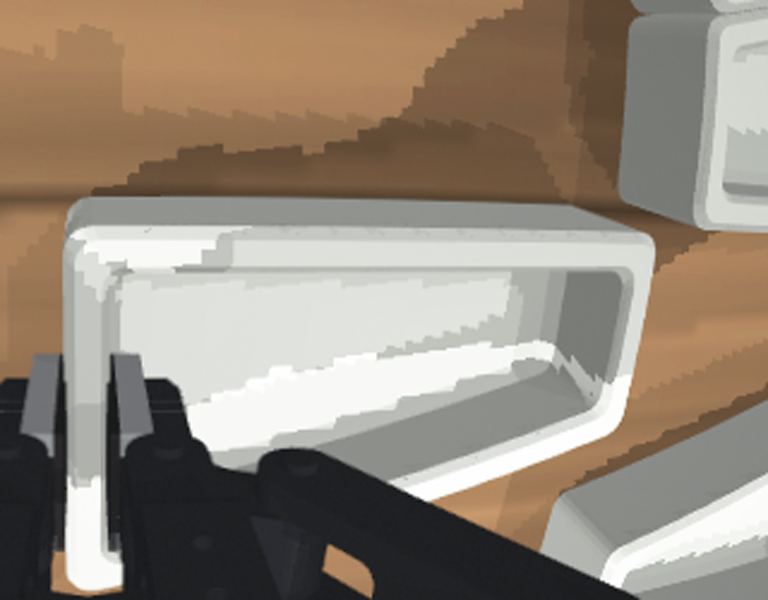

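View pics/t18.png

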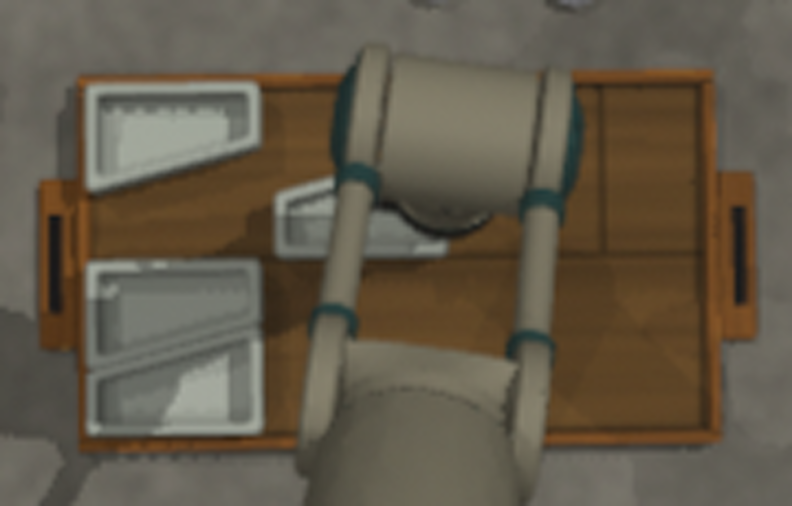

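```bash
python3 - <<'E'
from h import *
T=(546.5,26.5,1.54)
d=np.load("w18.npz");p,Rt=d["p"],d["R"]
c=np.array([(66,233),(655,236),(625,440),(700,229),(605,580)])/2.4+[240,100]
P=wrist_rays(c,.04,p,Rt)[:,:2]*1000
print([to_tray(q,T).round(1).tolist() for q in P])
t,a,e=fit(P[[0,2,1]],LOC[[0,2,3]]); print(to_tray(t,T),a-1.54,e)
E
```

```text
[[2.2, -32.7], [1.4, 83.8], [46.7, 87.7], [-0.4, 97.3], [86.1, 96.1]]
[40.23836382 26.43387273] 90.40745479072375 [1.2419652  1.46309045 2.37894422]
```

Call:
drive_tool(targets=[0,0,0,0.5,10,0,0,0,0,0,0,15,0,0,0,0,0,0,15,0,0,0,0,0,0,15,0,0,0,0,0,0,12,0,0,0,0,0,0,8,0,0,0,0,0,0,0,0,0])

```text
clock: 32.62
position: [0.5849, 0.0743, 0.0214]
ee_rot: [-0.0, -0.015, 1.0, -0.0]
contact_force: [0.9, -0.1, -2.8]
width: 0.0072
```

```bash
python3 - <<'E'
from h import *
p,Rt,s=pose(); print(p*1000, to_tray((p+Rt[:,1]*.056)[:2]*1000,(546.5,26.5,1.54)),s["contact_force"]); goto(0,0)
im=get_image("wrist"); np.savez("w19.npz",p=p,R=Rt,im=im); cv2.imwrite("pics/w19.png",cv2.resize(im[100:350,240:560],None,fx=2.4,fy=2.4,interpolation=cv2.INTER_CUBIC)[:,:,::-1])
E
```

```text
[584.90313744  74.27114696  21.41611019] [ 39.52666282 102.72162285] [ 0.9169742  -0.07442565 -2.76419625]
pos [584.9  74.3  21.4] yaw_y 91.69 shift [586.8 -57.    0. ]
```

View pics/w19.png

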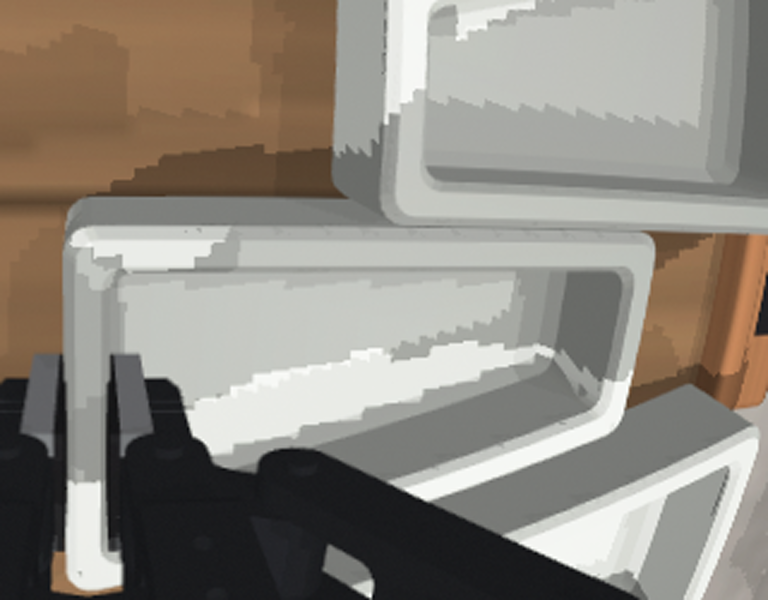

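Call:
drive_tool(targets=[0,0,0,0.5,10,0,0,0,0,0,0,12,0,0,0,0,0,0,10,0,0,0,0,0,0,8,0,0,0,0,0,0,4,0,0,0,0,0,0,0,0,0])

```text
clock: 33.42
position: [0.5832, 0.118, 0.0214]
ee_rot: [0.0, -0.014, 1.0, 0.0]
contact_force: [0.8, 0.9, -3.0]
width: 0.0072
```

Call:
drive_tool(targets=[0,0,0,0,3,0,0,0,0,0,0,3,0,0,0,0,0,0,0,0,0])

```text
clock: 33.8
position: [0.5831, 0.1237, 0.0214]
ee_rot: [0.0, -0.014, 1.0, 0.0]
contact_force: [0.6, 0.0, -2.2]
width: 0.0069
```

```bash
python3 - <<'E'
from h import *
p,Rt,s=pose(); print(p*1000, to_tray((p+Rt[:,1]*.056)[:2]*1000,(546.5,26.5,1.54)),s["contact_force"]); goto(0,0)
im=get_image("wrist"); np.savez("w20.npz",p=p,R=Rt,im=im); cv2.imwrite("pics/w20.png",cv2.resize(im[100:350,240:560],None,fx=2.4,fy=2.4,interpolation=cv2.INTER_CUBIC)[:,:,::-1])
E
```

```text
[583.07832744 123.67382762  21.41639102] [ 39.09103359 152.1556268 ] [ 0.63870813  0.02688928 -2.23559916]
pos [583.1 123.7  21.4] yaw_y 91.63 shift [ 586.4 -107.1   -0. ]
```

View pics/w20.png

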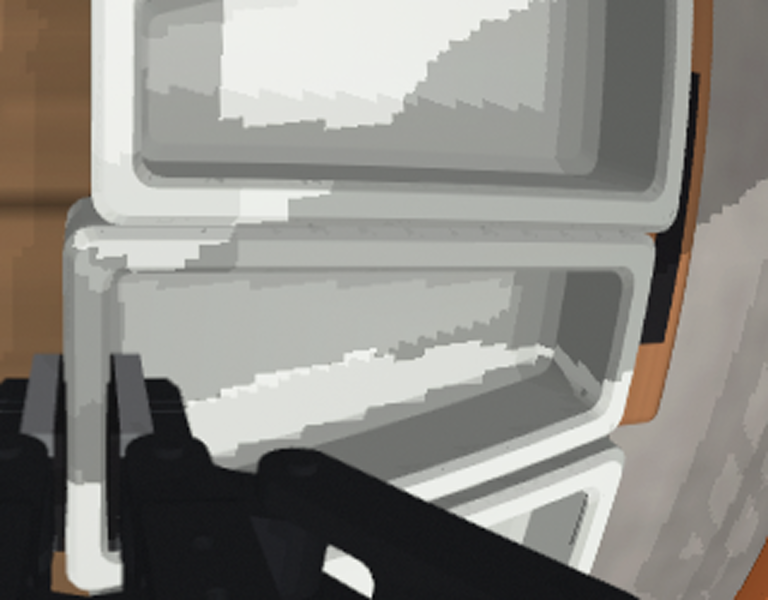

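Call:
drive_tool(targets=[0,0,0,0,2,0,0,0,0,0,0,2,0,0,0,0,0,0,1,0,0,0,0,0,0,0,0,0])

```text
clock: 34.35
position: [0.5829, 0.1285, 0.0214]
ee_rot: [0.0, -0.014, 1.0, -0.0]
contact_force: [0.7, -0.1, -2.7]
width: 0.0069
```

Call:
drive_tool(targets=[0,0,0,0,2,0,0,0,0,0,0,1.5,0,0,0,0,0,0,0,0,0])

```text
clock: 34.72
position: [0.5832, 0.1287, 0.0217]
ee_rot: [0.0, -0.015, 1.0, -0.003]
contact_force: [1.6, -10.4, 0.1]
width: 0.007
```

Call:
drive_tool(targets=[0,0,0,0,-3,0,0,0,0,0,0,0,0,0.4,0,0,0,0,0,0,0.4,0,0,0,0,0,-40,0.4,0,0,0,0,0,-50,0.4,0,0,0,-12,10,-60,0.4,0,0,0,-12,10,-50,0.4,0,0,0,0,0,0,0.4,0,0,0,0,0,0,0.4])

```text
clock: 35.85
position: [0.6056, 0.15, 0.221]
ee_rot: [-0.0, -0.015, 1.0, -0.0]
contact_force: [0.7, 0.8, -1.0]
width: 0.0343
```

```bash
python3 - <<'E'
from h import *
p,Rt,s=pose(); im=get_image("wrist"); np.savez("w21.npz",p=p,R=Rt,im=im);print(p)
cv2.imwrite("pics/w21.png",im[:,:,::-1])
E
```

```text
[0.60559845 0.15000685 0.22100279]
```

View pics/w21.png

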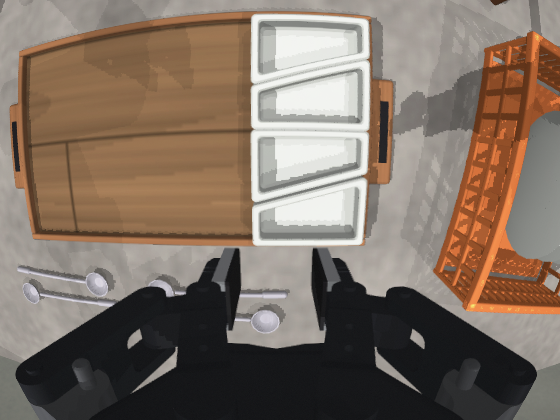

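```bash
python3 - <<'E'
from h import *
im=np.load("w21.npz")["im"]
cv2.imwrite("pics/w21a.png",cv2.resize(im[5:255,235:405],None,fx=2.4*1,fy=2.4,interpolation=cv2.INTER_CUBIC)[:,:,::-1])
im=get_image("top");cv2.imwrite("pics/t21.png",im[:,:,::-1])
cv2.imwrite("pics/s21.png",get_image("scene")[:,:,::-1])
E
```

```text
(no output)
```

View pics/w21a.png

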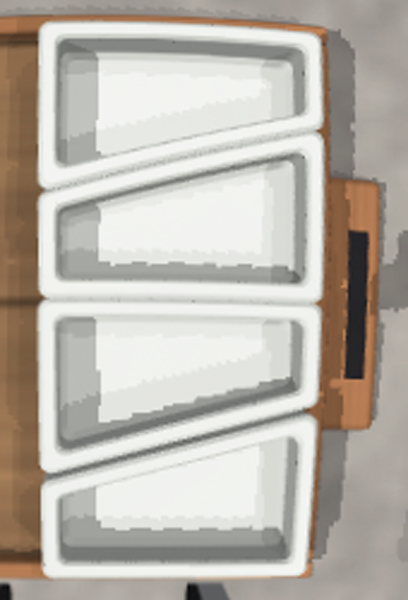

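View pics/s21.png

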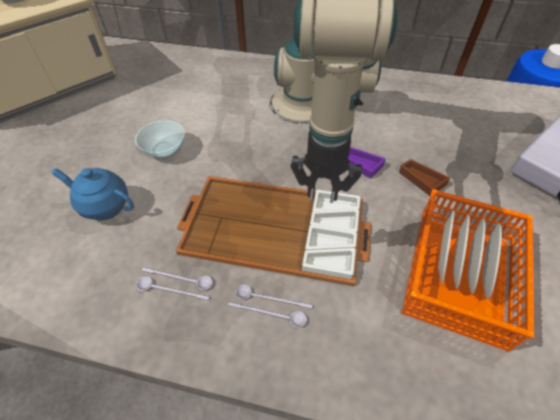

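```bash
python3 - <<'E'
from h import *
T=(546.5,26.5,1.54)
d=np.load("w21.npz");p,Rt=d["p"],d["R"]
for n,c in dict(A=[(38,20),(39,190),(324,128),(327,24)],D1=[(325,300),(327,132),(38,190),(39,300)],B=[(38,300),(40,475),(318,410),(322,305)],D2=[(308,578),(319,410),(40,478),(40,578)]).items():
    P=wrist_rays(np.array(c)/2.4+[235,5]-.3,.04,p,Rt)[:,:2]*1000
    t,a,e=fit(P); print(n,to_tray(t,T).round(1),round(a-T[2],2),e.round(1))
E
```

```text
A [-83.1 156.2] 90.4 [0.9 0.3 2.2 3. ]
D1 [-37.8 156.2] -90.13 [1.7 1.7 1.  1. ]
B [ 38.7 155.3] 89.56 [0.7 1.3 0.8 0.8]
D2 [ 83.9 155.7] -90.4 [1.  0.5 1.  0.9]
```

All four dishes measure at y≈155–156 mm, with yaw errors under 0.5°. I'm handing in.

```bash
python3 -c "
from rig import *
print(get_state()['clock']); print(sign_off())"
```

```text
36.0
the job is handed in; nothing more can be done
None
```

I handed the job in at 36 s of the 72 s allowed. All four dishes lie head to tail as one closed rectangle at the +y end, and the rest of the tray is clear for the teapot.

- **Dishes already in the row:** I straightened them and pushed them home from inside their hollows. The far one also went up against the far lip.
- **Loose dishes:** I gripped each by its wide-end wall and turned it flat on the tray. I then slid each one narrow end first into its gap until it stopped against the end lip, at about 10–15 N.
- **Last checks:** The wrist camera put the dish centres at y of about 155–156 mm and x of about -83, -38, 39 and 84 mm. Each was straight to within about 0.5° (0.01 rad), and corner fit errors were up to 3 mm. I did not measure tilt or height separately. The tool's height held to within about 0.5 mm while it gripped the loose dishes, and all four look flat in the last pictures.
- **Bystanders:** The teapot, bowl, basket, spoons and the brown and purple look-alikes appear where they were in the last scene picture. That was by eye, and the arm partly covers the purple one.

No check failed or disagreed.

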